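Line up the stain bottles by height

ROBOT

A 6-joint arm with a two-finger parallel gripper is mounted at the origin on a cart in front of the work surface, level with it; the furniture and walls round the work are solid. World frame = base frame: x ahead of the robot, y to its left, z up, the work surface at z = 0. Lengths are in m, angles in rad, forces in N, time in s.
With the tool pointing down it reaches from about 0.35 to 0.875 m from the base axis. Payload 15.5 kg.
Tool frame: the origin (TCP) lies at the very end of the fingers, on their centre line; the grasp point (between the pads) lies 19 mm behind it (pinch_z is the distance from the TCP to the grasp point, in m); z points along the fingers, y is the line along which they close (so a half turn about z gives the same grasp; the last joint's range is limited). The gripper opens to 85 mm and grips with 20 to 120 N. Pads are 22 mm wide; open, the fingers measure 114 mm over their backs; the gripper's body (76 mm by 85 mm) begins 54 mm behind the grasp point. The pads swing forward as they close: fully open they stand 13 mm farther back than shut.
Start: joints at [1.165, 0.494, 1.345, -0, 1.302, -0.096], TCP at [0.191, 0.595, 0.231] pointing down, gripper open.
Joint ranges: [-2.91, 2.91], [-0.82, 2.16], [0.22, 2.67], [-1.22, 4.37], [0.12, 2.79], [-3.08, 3.08]. Speed limits (rad/s): [1.89, 1.89, 2.57, 3.01, 3.01, 3.01].

INTERFACE

Orientations are given as a rotation vector (axis times angle).
In Python, from workcell import * gives the robot as it stands.
- The arm moves only by the tool drive_tool, never from a script. Its argument "rows" is a list of rows, each a list of 3 entries, a list of its own where there are three numbers: the shift along the tool's x, y, z in mm, then the turn, a rotation vector about the tool's x, y, z in degrees, then the closure, from -1 (fully open) to 1 (shut). In form: [[[x, y, z], [rx, ry, rz], grip], ...]. A call has 1 to 5 rows; each row shifts and turns the commanded pose from where the row before left it, along the tool's axes as they then stand; what a row does not reach is not made up. A row lasts 1/8 s, in which the tool goes at most 62.5 mm and 10.7 degrees, less where a joint would pass 70% of its speed; a pose out of reach is approached as far as the arm can. A call with a gripper value outside its range is refused whole. The fingers move at their own pace and stop on an object; the grip force is fixed at half the most. Time passes only in rows, so rows that do not move let the fingers close. It gives the time, the measured TCP pose, the force, the opening and the grip force at its end, in the units of the state.
- read_state(): the state, without advancing time (a new reading comes with each control period).
- capture(name): name is "scene" or "top" or "wrist"; returns the picture (384x512x3 uint8, red, green, blue); there is no depth.
- camera_info(name): a dict with "fovy" (degrees; the focal length in pixels is half the picture's height over the tangent of half this angle, whatever the lens; pixels are square), "cx", "cy" (the principal point, pixels), "k1" (the pictures are not rectified: a ray, as slopes to the right and down, at radius r is drawn at 1 + k1 r^2 times it, then the intrinsics apply), "rvec" (rotation vector, rad) and "tvec" (3), from world to camera coordinates, as OpenCV has them; the wrist camera has in their place "T_tool_cam" (4x4, takes a point from camera to tool coordinates, whose origin is the TCP and whose axes are the flange's). Camera axes: x right, y down, z forward; pixel columns grow to the right and rows downward; lengths in m; the calibration is good to about 2 mm. A picture is of the moment at which its call begins: read the wrist's pose just before it. camera_info takes no time and is no camera call.
- close_job(): hands the job in; it is judged then, once.
The state is a dict: "clock": time; "joint_pos": joint angles; "joint_velocities": joint speeds; "effort": joint torques, N m; "tcp_pos": TCP position; "tcp_rot": TCP orientation; "wrist_force": force on the tool from outside, world axes, zero at the start; "ft_torque": the same for the moment, N m; "finger_gap": finger opening in m; "grasp_force": force on a finger pad.
Only numpy, scipy, OpenCV 4.12 (cv2) and the standard library are available. Lean on these libraries where they do the work, as an engineer would, in place of code of your own. Each camera call takes 0.05 s, during which the arm holds its last target. There are 200 camera calls.

TASK

Set out the staining row: stand the three dropper bottles and the small oil bottle upright on the four round rubber mats of the metal rail, one centred on each mat, in order of height with the tallest next to the tall end post and the lowest at the far end. Leave the white-lidded specimen cup where it stands, and let go of everything.

Things in the scene. Friction and masses are not known exactly. Their poses are not given: they have to be found in the camera images.
- dropper_large: Tallest and widest of three dropper bottles: round brown body 42 mm across and 90 mm high, then dark collar and slim dropper bulb up to 129 mm; 0.1 kg. Grasp the body. Origin: centre of its underside, z up along its axis. It starts upright on the desk (z = 0), in a row in front of the rail, places shuffled; neighbours' centres are at least 64 mm apart.
- dropper_medium: Middle one of the dropper bottles: round body 36 mm across and 78 mm high, then collar and slim dropper bulb up to 117 mm; 0.1 kg. Grasp the body. Origin: centre of its underside, z up along its axis. It starts upright on the desk (z = 0), in a row in front of the rail, places shuffled; neighbours' centres are at least 64 mm apart.
- dropper_small: Shortest of the dropper bottles: round body 31 mm across and 69 mm high, then collar and slim dropper bulb up to 106 mm; 0.09 kg. Grasp the body. Origin: centre of its underside, z up along its axis. It starts upright on the desk (z = 0), in a row in front of the rail, places shuffled; neighbours' centres are at least 64 mm apart.
- oil_bottle: Small round bottle without dropper: body 26 mm across and 53 mm high, low screw cap up to 59 mm, the lowest of the four bottles; 0.035 kg. Origin: centre of its underside, z up along its axis. It starts upright on the desk (z = 0), in a row in front of the rail, places shuffled; neighbours' centres are at least 64 mm apart.
- mat_a: One of four alike round black rubber mats, 52 mm across, 3 mm thick, fixed in a straight row, 70 mm apart, on the rail: a bare-metal tray 56 x 344 mm, 6 mm thick, its back lip 12 mm high and 24 mm behind the mat centres. Names do not tell the place in the row. Origin: centre of the underside, 6 mm above the desk; bottles stand on its top, 9 mm above the desk. y axis along the rail, z up.
- mat_b: One of four alike round black rubber mats, 52 mm across, 3 mm thick, fixed in a straight row, 70 mm apart, on the rail: a bare-metal tray 56 x 344 mm, 6 mm thick, its back lip 12 mm high and 24 mm behind the mat centres. Names do not tell the place in the row. Origin: centre of the underside, 6 mm above the desk; bottles stand on its top, 9 mm above the desk. y axis along the rail, z up.
- mat_c: One of four alike round black rubber mats, 52 mm across, 3 mm thick, fixed in a straight row, 70 mm apart, on the rail: a bare-metal tray 56 x 344 mm, 6 mm thick, its back lip 12 mm high and 24 mm behind the mat centres. Names do not tell the place in the row. Origin: centre of the underside, 6 mm above the desk; bottles stand on its top, 9 mm above the desk. y axis along the rail, z up.
- mat_d: One of four alike round black rubber mats, 52 mm across, 3 mm thick, fixed in a straight row, 70 mm apart, on the rail: a bare-metal tray 56 x 344 mm, 6 mm thick, its back lip 12 mm high and 24 mm behind the mat centres. Names do not tell the place in the row. Origin: centre of the underside, 6 mm above the desk; bottles stand on its top, 9 mm above the desk. y axis along the rail, z up.
- head_post: Tall grey end post of the rail, fixed at its left or right end: 44 mm across the rail, 16 mm along it, 45 mm high, top 51 mm above the desk. Origin: centre of its underside, in line with the mats, 55 mm from the centre of the nearest. The other end has only a flat cap 10 mm high.
- specimen_cup: Bystander: white-lidded clear specimen cup, 46 mm across, 58 mm high, loose, standing upright among the bottles; to be left alone. Origin: centre of its underside. (Room: a printer's paper tray, 23 mm high, lies just behind the left half of the rail; a tall microscope stands on the desk to the right, beyond y = -0.2, its eyepieces overhanging towards the robot.)
Mind the look-alikes: they are no part of the job. What is shaped like the dropper_small but yellow is not meant.

How it is judged:
At the end, for the whole second after the job is handed in: Counted from the tall post: large, medium, small dropper bottle, oil bottle on mats 1 to 4, each within 12 mm of the mat centre, upright within 0.1 rad, on the mat, at rest; specimen cup upright and within 25 mm of its start ((horizontal distance between dropper_large and mat_a below 0.012 m or horizontal distance between dropper_large and mat_b below 0.012 m or horizontal distance between dropper_large and mat_c below 0.012 m or horizontal distance between dropper_large and mat_d below 0.012 m) and horizontal distance between dropper_large and head_post between 0.03 and 0.08 m and angle between each of dropper_large, dropper_medium, dropper_small, oil_bottle, specimen_cup's own z axis and vertical below 0.1 rad and height (world z) of dropper_large between 0.005 and 0.014 m and linear speed of each of dropper_large, dropper_medium, dropper_small, oil_bottle below 0.02 m/s and (horizontal distance between dropper_medium and mat_a below 0.012 m or horizontal distance between dropper_medium and mat_b below 0.012 m or horizontal distance between dropper_medium and mat_c below 0.012 m or horizontal distance between dropper_medium and mat_d below 0.012 m) and horizontal distance between dropper_medium and head_post between 0.1 and 0.15 m and height (world z) of dropper_medium between 0.005 and 0.014 m and (horizontal distance between dropper_small and mat_a below 0.012 m or horizontal distance between dropper_small and mat_b below 0.012 m or horizontal distance between dropper_small and mat_c below 0.012 m or horizontal distance between dropper_small and mat_d below 0.012 m) and horizontal distance between dropper_small and head_post between 0.17 and 0.22 m and height (world z) of dropper_small between 0.005 and 0.014 m and (horizontal distance between oil_bottle and mat_a below 0.012 m or horizontal distance between oil_bottle and mat_b below 0.012 m or horizontal distance between oil_bottle and mat_c below 0.012 m or horizontal distance between oil_bottle and mat_d below 0.012 m) and horizontal distance between oil_bottle and head_post between 0.24 and 0.29 m and height (world z) of oil_bottle between 0.005 and 0.014 m and distance of specimen_cup from where it was at the start of the episode below 0.025 m); the robot touches nothing.
It fails at once if the specimen cup is pushed away or lifted (more than 25 mm) (distance of specimen_cup from where it was at the start of the episode above 0.025 m).
It also fails if it takes over 102 s, if anything falls off the work surface, if the arm or the gripper's body presses on something with over 40 N, if the wrist force passes 120 N, or if a joint passes its speed limit or range.

## Working session

There is one attempt and no reset: what is moved stays moved. The work goes in short steps, Python scripts to look and compute and a tool call to move; the robot and the scene stay as the last step left them, time stands still between calls to the robot, and variables do not carry over. Pictures are saved under pics/ and viewed, at most 14 in all, crops included, and the job is handed in when it is done.

Besides the shell and the picture viewer there is one more tool, called after "Call:" by a JSON object that holds its "method" and its "body", one argument or row to a line. drive_tool: Moves the arm, as the interface text tells. Its arguments: {"type":"object","properties":{"rows":{"type":"array","items":{"type":"array"}}},"required":["rows"]}

```bash
mkdir -p pics; python3 - <<'E'
from workcell import *
import cv2
for n in ("scene","top"):
    cv2.imwrite(f"pics/{n}0.png",cv2.resize(capture(n)[:,:,::-1],(800,600),interpolation=cv2.INTER_CUBIC)); print(n,camera_info(n))
print(camera_info("wrist")); s=read_state(); print({k:s[k] for k in("clock","tcp_pos","tcp_rot","finger_gap")})
E
```

```text
scene {'fovy': 53.254688781858746, 'cx': 252.66391213336595, 'cy': 191.67136516475927, 'k1': -0.059220292713594955, 'rvec': array([ 1.21437283, -2.12352639,  1.07283396]), 'tvec': array([0.277755  , 0.25245903, 0.57582001])}
top {'fovy': 45.57183108789546, 'cx': 257.88284967903, 'cy': 190.09732150064542, 'k1': -0.12027610917128798, 'rvec': array([ 2.0086822 , -2.21155663,  0.23755668]), 'tvec': array([0.08615294, 0.47577817, 0.82653323])}
{'fovy': 71.80820661029257, 'cx': 253.94894297308846, 'cy': 191.938802940876, 'k1': -0.005886528887913913, 'T_tool_cam': array([[ 1.47256986e-04, -9.56428219e-01, -2.91967532e-01,
         7.52698593e-02],
       [ 9.99999746e-01, -6.27710720e-05,  7.09986385e-04,
        -3.88200242e-04],
       [-6.97378129e-04, -2.91967563e-01,  9.56427967e-01,
        -1.43189135e-01],
       [ 0.00000000e+00,  0.00000000e+00,  0.00000000e+00,
         1.00000000e+00]])}
{'clock': 0.1, 'tcp_pos': array([0.19100973, 0.59478216, 0.23077854]), 'tcp_rot': array([-4.86118075e-01, -3.10349801e+00,  1.59676769e-03]), 'finger_gap': 0.08552806378810242}
```

View pics/scene0.png

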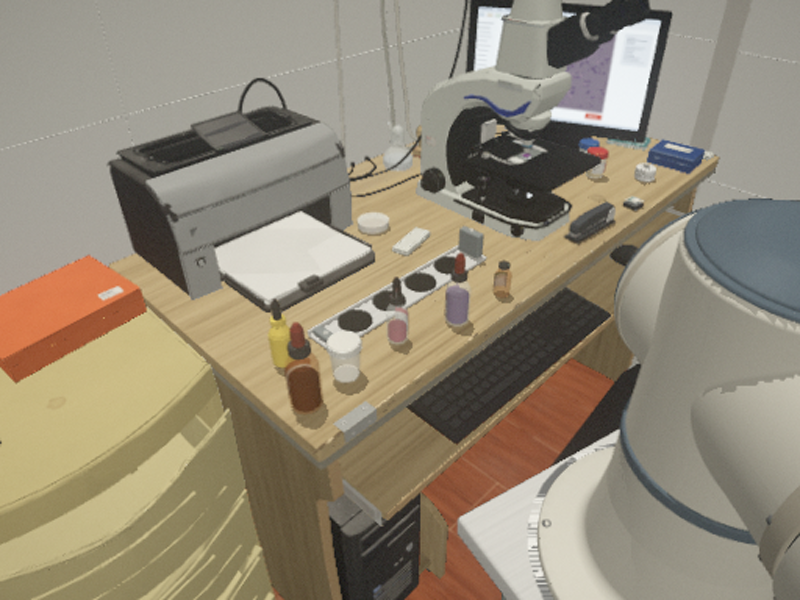

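View pics/top0.png

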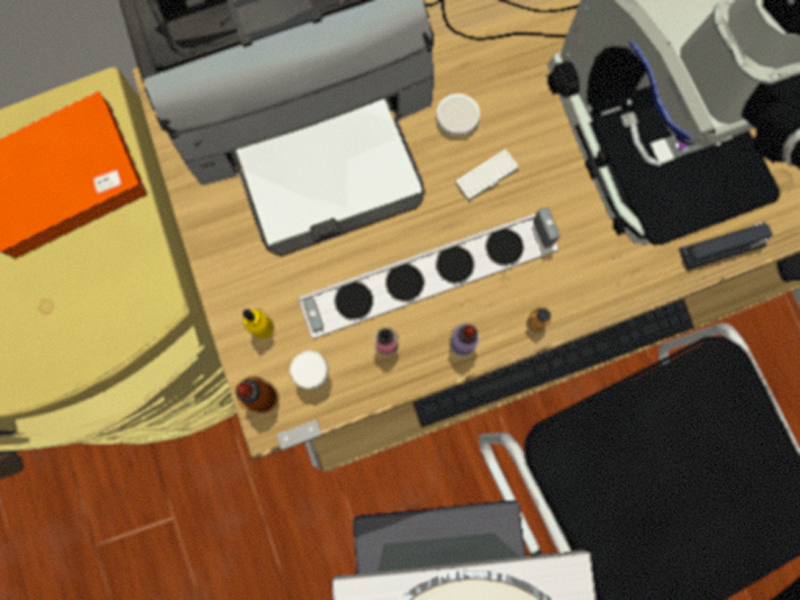

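```bash
python3 - <<'E'
from workcell import *
import cv2
for n,(c,r) in {"scene":(165,140),"top":(148,124)}.items():
    w,h=(200,130) if n=="scene" else (228,150); f=4 if n=="scene" else 3.5
    im=capture(n)[r:r+h,c:c+w,::-1]
    cv2.imwrite(f"pics/{n}1.png",cv2.resize(im,None,fx=f,fy=f,interpolation=cv2.INTER_CUBIC))
E
```

```text
(no output)
```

View pics/scene1.png

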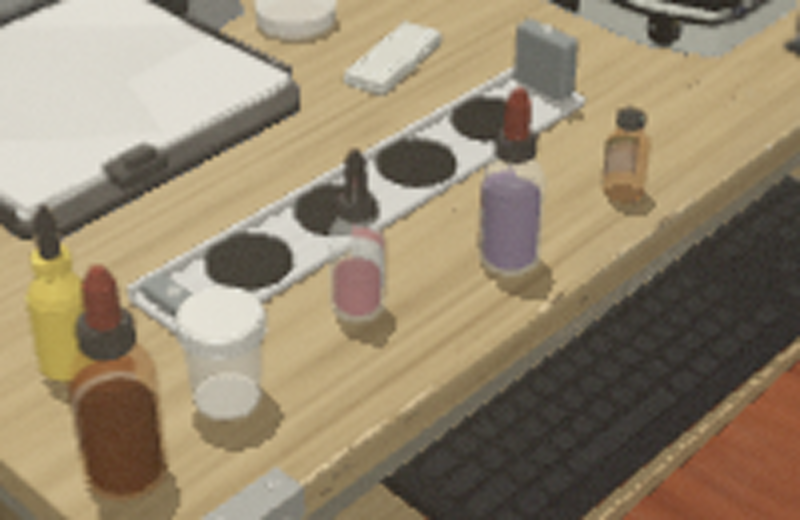

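View pics/top1.png

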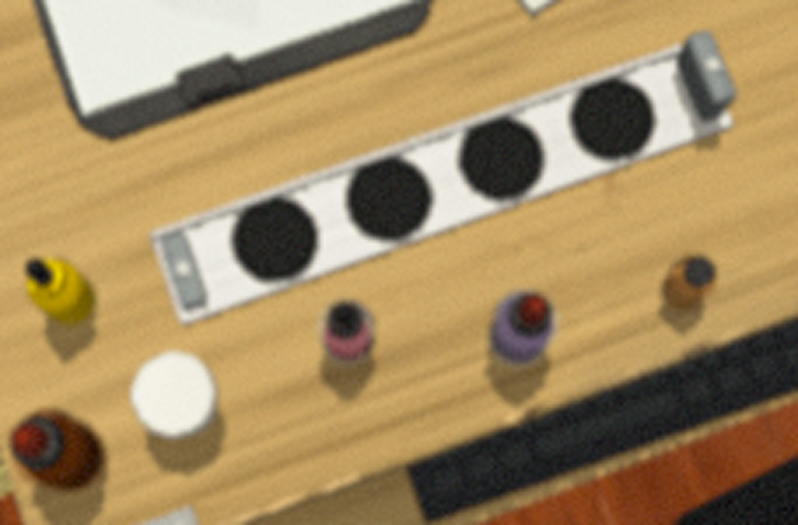

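```bash
cat > h.py <<'E'
import numpy as np, cv2
from workcell import *
def K(i):
    f=192/np.tan(np.radians(i["fovy"]/2)); return np.array([[f,0,i["cx"]],[0,f,i["cy"]],[0,0,1.]])
def ray(n,p,i=None,R=None,t=None):
    i=i or camera_info(n); k=K(i); d=((np.array(p,float)-[i["cx"],i["cy"]])/k[0,0]); u=d.copy()
    for _ in range(20): u=d/(1+i["k1"]*(u@u))
    v=np.append(u,1)
    R=cv2.Rodrigues(i["rvec"])[0]; return -R.T@i["tvec"], R.T@v
def tri(rs):
    A=0;b=0
    for o,d in rs:
        d=d/np.linalg.norm(d);P=np.eye(3)-np.outer(d,d);A=A+P;b=b+P@o
    x=np.linalg.solve(A,b); return x,[np.linalg.norm((np.eye(3)-np.outer(d,d)/(d@d))@(x-o)) for o,d in rs]
def atz(r,z): o,d=r; return o+d*(z-o[2])/d[2]
S=lambda x,y:((x+.5)/4-.5+165,(y+.5)/4-.5+140)
T=lambda x,y:((x+.5)/3.5-.5+148,(y+.5)/3.5-.5+124)
E
python3 - <<'E'
from h import *
np.set_printoptions(precision=4,suppress=True)
P={'large':((98,275),(29,440),.127),'med':((517,95),(534,310),.115),'small':((354,155),(346,315),.104),'oil':((631,114),(700,270),.059),'cup':((221,307),(174,393),.058),'yel':((44,212),(38,270),.104),
'm4':((249,261),(275,239),.009),'m3':((336,210),(390,198),.009),'m2':((416,163),(502,158),.009),'m1':((490,118),(612,119),.009),'post':((548,46),(706,66),.051)}
for k,(s,t,z) in P.items():
    a,b=ray('scene',S(*s)),ray('top',T(*t)); x,e=tri([a,b]); print(k,x,np.round(e,4)[0],'top@z',atz(b,z)[:2],'sc',atz(a,z)[:2])
s=read_state();R=cv2.Rodrigues(s["tcp_rot"])[0];print(R,s["joint_pos"],s["clock"])
E
```

```text
large [0.3796 0.2278 0.1252] 0.0017 top@z [0.3786 0.2258] sc [0.3786 0.2298]
med [ 0.4219 -0.0281  0.1144] 0.0011 top@z [ 0.4212 -0.029 ] sc [ 0.4219 -0.0267]
small [0.4306 0.067  0.1039] 0.0018 top@z [0.4296 0.0655] sc [0.4317 0.0684]
oil [ 0.4434 -0.1277  0.0581] 0.0003 top@z [ 0.4431 -0.1277] sc [ 0.4425 -0.1265]
cup [0.4036 0.1613 0.0616] 0.0004 top@z [0.4039 0.1614] sc [0.408  0.1598]
yel [0.4689 0.223  0.1024] 0.0013 top@z [0.468  0.2215] sc [0.4678 0.2246]
m4 [0.4939 0.1034 0.0072] 0.0002 top@z [0.4934 0.1031] sc [0.4919 0.1045]
m3 [0.5121 0.0353 0.0064] 0.0005 top@z [0.5112 0.0349] sc [0.5093 0.0374]
m2 [ 0.5297 -0.0322  0.0065] 0.0005 top@z [ 0.5288 -0.0323] sc [ 0.5269 -0.0299]
m1 [ 0.5465 -0.0992  0.0085] 0.0003 top@z [ 0.5462 -0.0993] sc [ 0.546  -0.0985]
post [ 0.5636 -0.1536  0.0377] 0.0015 top@z [ 0.5605 -0.1492] sc [ 0.5443 -0.1406]
[[-0.9521  0.3058 -0.0003]
 [ 0.3058  0.9521 -0.0007]
 [ 0.0001 -0.0008 -1.    ]] [ 1.1645  0.494   1.3459 -0.      1.3025 -0.0955] 0.2
```

The two views agree: large (0.380, 0.228), cup (0.404, 0.161), small (0.431, 0.067), medium (0.422, -0.028), oil (0.443, -0.128). The mats run from (0.547, -0.099) beside the post to (0.494, 0.103). I'm moving above the large bottle.

Call:
{"method": "drive_tool", "body": {
  "rows": [
    [[-29, -29, 0], [0, 0, 0], -1],
    [[-29, -29, 0], [0, 0, 0], -1],
    [[-29, -29, 0], [0, 0, 0], -1],
    [[-29, -29, 0], [0, 0, 0], -1],
    [[-29, -29, 0], [0, 0, 0], -1]
  ]
}}

```text
clock: 0.82
tcp_pos: [0.2853, 0.4114, 0.2313]
tcp_rot: [0.486, 3.104, -0.0]
wrist_force: [0.3, -0.1, -0.2]
finger_gap: 0.0853
grasp_force: 0.0
```

Call:
{"method": "drive_tool", "body": {
  "rows": [
    [[-29, -29, 0], [0, 0, 0], -1],
    [[-29, -29, 0], [0, 0, 0], -1],
    [[-29, -29, 0], [0, 0, 0], -1],
    [[-29, -29, 0], [0, 0, 0], -1],
    [[-29, -29, 0], [0, 0, 0], -1]
  ]
}}

```text
clock: 1.45
tcp_pos: [0.379, 0.229, 0.2313]
tcp_rot: [0.486, 3.104, 0.0]
wrist_force: [1.0, 0.4, 0.3]
finger_gap: 0.0855
grasp_force: 0.0
```

Call:
{"method": "drive_tool", "body": {
  "rows": [
    [[0, 0, 0], [0, 0, 10], -1],
    [[0, 0, 0], [0, 0, 10], -1],
    [[0, 0, 0], [0, 0, 10], -1],
    [[0, 0, 0], [0, 0, 10], -1],
    [[0, 0, 0], [0, 0, 10], -1]
  ]
}}

```text
clock: 2.08
tcp_pos: [0.3785, 0.2302, 0.2313]
tcp_rot: [-1.76, -2.602, 0.0]
wrist_force: [0.0, -0.5, 0.3]
finger_gap: 0.0855
grasp_force: 0.0
```

Call:
{"method": "drive_tool", "body": {
  "rows": [
    [[0, 0, 0], [0, 0, 7.6], -1],
    [[0, 0, 0], [0, 0, 0], -1]
  ]
}}

```text
clock: 2.33
tcp_pos: [0.3785, 0.2302, 0.2312]
tcp_rot: [-1.92, -2.486, 0.0]
wrist_force: [-0.1, -0.0, 0.0]
finger_gap: 0.0852
grasp_force: 0.0
```

```bash
cat >> h.py <<'E'
B={'large':(.3796,.2278),'med':(.4219,-.0281),'small':(.4306,.067),'oil':(.4434,-.1277),'m4':(.4939,.1034),'m3':(.5121,.0353),'m2':(.5297,-.0322),'m1':(.5465,-.0992)}
def go(*ns):
    s=read_state();R=cv2.Rodrigues(s["tcp_rot"])[0];p=s["tcp_pos"]
    print('t',s["clock"],'tcp',np.round(p*1e3,1),'yaw(y)',round(np.degrees(np.arctan2(R[1,1],R[0,1])),2),'tilt',np.round(np.degrees(R[:2,2]),2),'gap',s["finger_gap"],'F',np.round(s["wrist_force"],1))
    for n in ns: print(n,'shift mm',np.round(R.T@(np.append(B[n],p[2])-p)*1e3,1))
def wr(n,f=1):
    s=read_state();im=capture("wrist");cv2.imwrite(f"pics/{n}.png",im[:,:,::-1]); np.savez(f"pics/{n}.npz",p=s["tcp_pos"],r=s["tcp_rot"])
def wray(n,p):
    i=camera_info("wrist");z=np.load(f"pics/{n}.npz");T=np.eye(4);T[:3,:3]=cv2.Rodrigues(z["r"])[0];T[:3,3]=z["p"];M=T@i["T_tool_cam"]
    i["rvec"]=cv2.Rodrigues(M[:3,:3].T)[0];i["tvec"]=-M[:3,:3].T@M[:3,3]; return ray("wrist",p,i)
E
python3 - <<'E'
from h import *
go('large','m1'); wr('w1')
E
```

```text
t 2.325 tcp [378.5 230.2 231.2] yaw(y) 14.63 tilt [-0.01 -0.  ] gap 0.08520998027380486 F [-0.1 -0.   0. ]
large shift mm [-2.6  0.5 -0. ]
m1 shift mm [-361.2   79.4   -0. ]
```

View pics/w1.png

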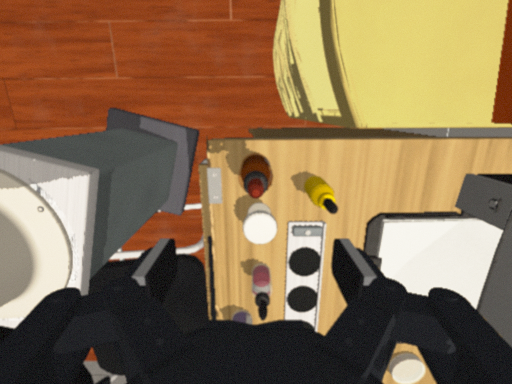

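```bash
python3 - <<'E'
from h import *
for n,p,z in [('large',(255,189),.127),('cup',(259,226),.058),('small',(263,305),.104),('m4',(305,262),.009),('m3',(301,299),.009)]: print(n,atz(wray('w1',p),z))
E
```

```text
large [0.37814185 0.23240401 0.127     ]
cup [0.40124904 0.16582961 0.058     ]
small [0.4270744 0.0849796 0.104    ]
m4 [0.49345079 0.10358117 0.009     ]
m3 [0.50840011 0.0358933  0.009     ]
```

Call:
{"method": "drive_tool", "body": {
  "rows": [
    [[-1, 0, 40], [0, 0, 0], -1],
    [[0, 0, 40], [0, 0, 0], -1],
    [[0, 0, 40], [0, 0, 0], -1],
    [[0, 0, 30], [0, 0, 0], -1],
    [[0, 0, 18], [0, 0, 0], -1]
  ]
}}

```text
clock: 3.0
tcp_pos: [0.3784, 0.2291, 0.0619]
tcp_rot: [-1.916, -2.488, 0.002]
wrist_force: [1.0, -0.4, -0.2]
finger_gap: 0.0852
grasp_force: 0.0
```

Call:
{"method": "drive_tool", "body": {
  "rows": [
    [[0, 0, 0], [0, 0, 0], 1],
    [[0, 0, 0], [0, 0, 0], 1],
    [[0, 0, 0], [0, 0, 0], 1],
    [[0, 0, 0], [0, 0, 0], 1],
    [[0, 0, 0], [0, 0, 0], 1]
  ]
}}

```text
clock: 3.62
tcp_pos: [0.3794, 0.2296, 0.0644]
tcp_rot: [1.92, 2.485, 0.003]
wrist_force: [-0.3, -1.0, 6.1]
finger_gap: 0.0404
grasp_force: 59.4
```

Call:
{"method": "drive_tool", "body": {
  "rows": [
    [[0, 0, -10], [0, 0, 0], 1],
    [[0, 0, -20], [0, 0, 0], 1],
    [[0, 0, -30], [0, 0, 0], 1],
    [[0, 0, -40], [0, 0, 0], 1],
    [[0, 0, -40], [0, 0, 0], 1]
  ]
}}

```text
clock: 4.25
tcp_pos: [0.3785, 0.2292, 0.2056]
tcp_rot: [1.921, 2.486, 0.001]
wrist_force: [1.0, 0.3, -0.9]
finger_gap: 0.0405
grasp_force: 60.7
```

```bash
python3 - <<'E'
from h import *
go('m1'); wr('w2')
E
```

```text
t 4.25 tcp [378.5 229.2 205.6] yaw(y) 14.62 tilt [0.04 0.02] gap 0.04051675424864602 F [ 1.   0.3 -0.9]
m1 shift mm [-360.1   79.7    0. ]
```

View pics/w2.png

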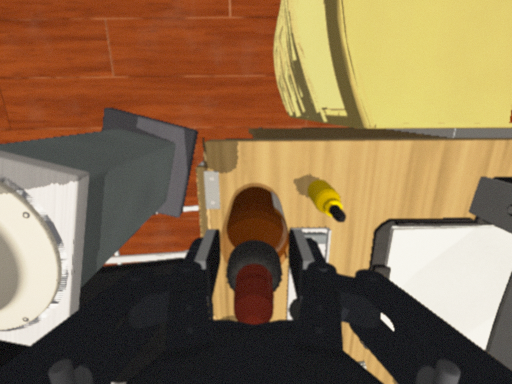

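The large bottle is held upright in the fingers, with its bulb at (254, 290). Next is mat 1.

Call:
{"method": "drive_tool", "body": {
  "rows": [
    [[-36, 8, 0], [0, 0, 0], 1],
    [[-36, 8, 0], [0, 0, 0], 1],
    [[-36, 8, 0], [0, 0, 0], 1],
    [[-36, 8, 0], [0, 0, 0], 1],
    [[-36, 8, 0], [0, 0, 0], 1]
  ]
}}

```text
clock: 4.92
tcp_pos: [0.4632, 0.064, 0.2041]
tcp_rot: [1.921, 2.485, 0.001]
wrist_force: [1.2, 0.6, -0.5]
finger_gap: 0.0401
grasp_force: 60.8
```

Call:
{"method": "drive_tool", "body": {
  "rows": [
    [[-36, 8, 0], [0, 0, 0], 1],
    [[-36, 8, 0], [0, 0, 0], 1],
    [[-36, 8, 0], [0, 0, 0], 1],
    [[-36, 8, 0], [0, 0, 0], 1],
    [[-36, 8, 0], [0, 0, 0], 1]
  ]
}}

```text
clock: 5.55
tcp_pos: [0.5472, -0.1001, 0.2042]
tcp_rot: [1.921, 2.485, 0.0]
wrist_force: [0.1, 0.5, -1.0]
finger_gap: 0.0403
grasp_force: 60.8
```

Call:
{"method": "drive_tool", "body": {
  "rows": [
    [[0, 0, 0], [0, 0, 0], 1],
    [[0, 0, 30], [0, 0, 0], 1],
    [[0, 0, 30], [0, 0, 0], 1],
    [[0, 0, 30], [0, 0, 0], 1],
    [[0, 0, 0], [0, 0, 0], 1]
  ]
}}

```text
clock: 6.18
tcp_pos: [0.5454, -0.098, 0.1124]
tcp_rot: [-1.919, -2.483, 0.002]
wrist_force: [-0.2, 0.2, -0.9]
finger_gap: 0.0403
grasp_force: 60.8
```

```bash
python3 - <<'E'
from h import *
go('m1')
for n,c,r,f in (("scene",235,120,5),("top",270,100,5)):
    cv2.imwrite(f"pics/{n}3.png",cv2.resize(capture(n)[r:r+110,c:c+80,::-1],None,fx=f,fy=f,interpolation=cv2.INTER_CUBIC))
a,b=cv2.imread("pics/scene3.png"),cv2.imread("pics/top3.png");cv2.imwrite("pics/c3.png",np.hstack([a,b]))
E
```

```text
t 6.175 tcp [545.4 -98.  112.4] yaw(y) 14.63 tilt [-0.19  0.06] gap 0.040258252212162664 F [-0.2  0.2 -0.9]
m1 shift mm [-1.5  0.7 -0. ]
```

View pics/c3.png

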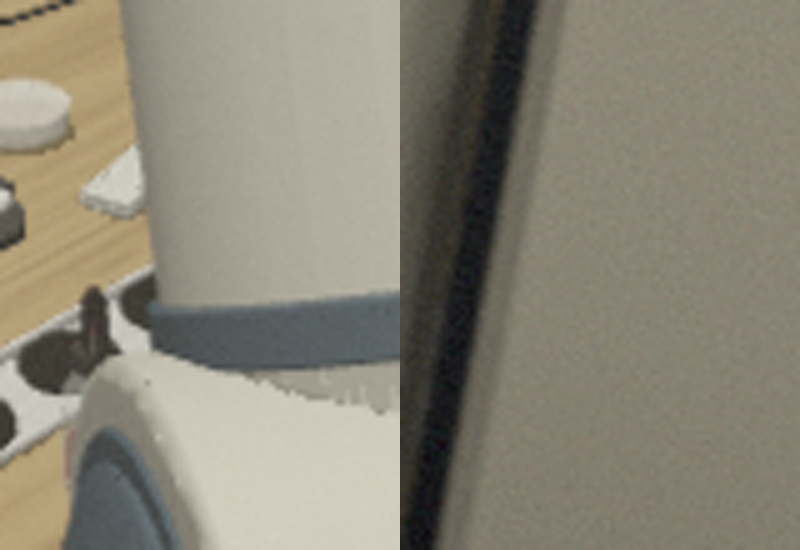

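The arm hides both views, so I'm lowering by height and force.

Call:
{"method": "drive_tool", "body": {
  "rows": [
    [[-1, 1, 20], [0, 0, 0], 1],
    [[0, 0, 14], [0, 0, 0], 1],
    [[0, 0, 2], [0, 0, 0], 1],
    [[0, 0, 0], [0, 0, 0], 1],
    [[0, 0, 0], [0, 0, 0], 1]
  ]
}}

```text
clock: 6.9
tcp_pos: [0.5485, -0.0997, 0.0779]
tcp_rot: [1.921, 2.485, 0.0]
wrist_force: [0.8, -0.5, -0.9]
finger_gap: 0.0402
grasp_force: 60.9
```

Call:
{"method": "drive_tool", "body": {
  "rows": [
    [[0, 0, 1], [0, 0, 0], 1],
    [[0, 0, 1], [0, 0, 0], 1],
    [[0, 0, 0], [0, 0, 0], 1]
  ]
}}

```text
clock: 7.28
tcp_pos: [0.5481, -0.0996, 0.0752]
tcp_rot: [-1.921, -2.485, 0.0]
wrist_force: [-0.6, -0.6, -1.6]
finger_gap: 0.0402
grasp_force: 60.9
```

Call:
{"method": "drive_tool", "body": {
  "rows": [
    [[0, 0, 1], [0, 0, 0], 1],
    [[0, 0, 1], [0, 0, 0], 1],
    [[0, 0, 0], [0, 0, 0], 1]
  ]
}}

```text
clock: 7.65
tcp_pos: [0.5482, -0.0997, 0.0734]
tcp_rot: [1.921, 2.485, 0.0]
wrist_force: [-0.4, -0.4, 3.8]
finger_gap: 0.0404
grasp_force: 61.2
```

Call:
{"method": "drive_tool", "body": {
  "rows": [
    [[0, 0, 0], [0, 0, 0], 0],
    [[0, 0, 0], [0, 0, 0], -1],
    [[0, 0, 0], [0, 0, 0], -1],
    [[0, 0, -5], [0, 0, 0], -1],
    [[0, 0, -20], [0, 0, 0], -1]
  ]
}}

```text
clock: 8.28
tcp_pos: [0.5475, -0.0995, 0.098]
tcp_rot: [-1.92, -2.484, 0.001]
wrist_force: [-0.2, -0.3, -0.4]
finger_gap: 0.0853
grasp_force: 0.0
```

Call:
{"method": "drive_tool", "body": {
  "rows": [
    [[0, 0, -35], [0, 0, 0], -1],
    [[0, 0, -35], [0, 0, 0], -1],
    [[0, 0, -35], [0, 0, 0], -1],
    [[0, 0, -25], [0, 0, 0], -1],
    [[0, 0, 0], [0, 0, 0], -1]
  ]
}}

```text
clock: 8.9
tcp_pos: [0.549, -0.0999, 0.2304]
tcp_rot: [1.919, 2.483, 0.002]
wrist_force: [0.6, 0.4, -0.9]
finger_gap: 0.0855
grasp_force: 0.0
```

```bash
python3 - <<'E'
from h import *
go('med','m1'); wr('w3')
im=cv2.imread("pics/w3.png");cv2.imwrite("pics/w3b.png",cv2.resize(im[60:384,100:400],None,fx=1.8,fy=1.8,interpolation=cv2.INTER_CUBIC))
E
```

```text
t 8.9 tcp [549.  -99.9 230.4] yaw(y) 14.6 tilt [ 0.21 -0.06] gap 0.08554572120729728 F [ 0.6  0.4 -0.9]
med shift mm [ 101.5 -104.9   -0.5]
m1 shift mm [ 1.3 -2.3 -0. ]
```

View pics/w3b.png

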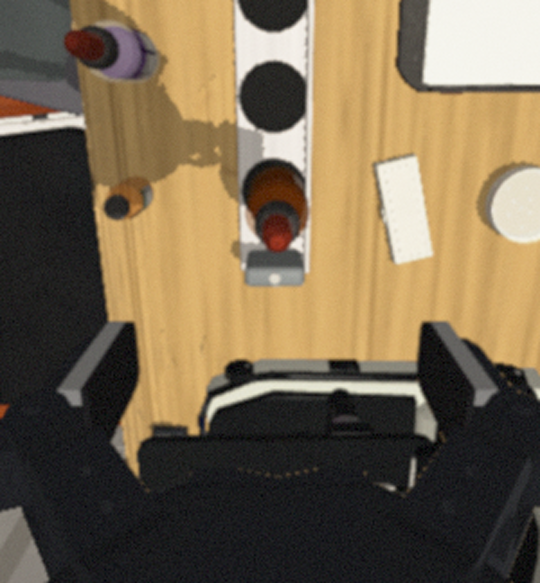

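```bash
python3 - <<'E'
from h import *
c=lambda x,y:((x+.5)/1.8-.5+100,(y+.5)/1.8-.5+60)
for n,p,z in [('large',(277,233),.136),('m2',(273,96),.009),('med',(80,42),.115),('oil',(118,207),.059),('post',(275,270),.051)]: print(n,atz(wray('w3',c(*p)),z))
E
```

```text
large [ 0.54712573 -0.09556864  0.136     ]
m2 [ 0.52767837 -0.03134997  0.009     ]
med [ 0.42751439 -0.02945791  0.115     ]
oil [ 0.44446786 -0.12682149  0.059     ]
post [ 0.55925372 -0.14715794  0.051     ]
```

Call:
{"method": "drive_tool", "body": {
  "rows": [
    [[20, -21, 0], [0, 0, 0], -1],
    [[20, -21, 0], [0, 0, 0], -1],
    [[20, -21, 0], [0, 0, 0], -1],
    [[20, -21, 0], [0, 0, 0], -1],
    [[21, -20, 0], [0, 0, 0], -1]
  ]
}}

```text
clock: 9.57
tcp_pos: [0.4206, -0.0276, 0.2275]
tcp_rot: [-1.921, -2.484, 0.001]
wrist_force: [0.4, -0.6, 0.4]
finger_gap: 0.0854
grasp_force: 0.0
```

Call:
{"method": "drive_tool", "body": {
  "rows": [
    [[0, 0, 0], [0, 0, 0], -1],
    [[0, 0, 0], [0, 0, 0], -1]
  ]
}}

```text
clock: 9.82
tcp_pos: [0.4224, -0.0283, 0.228]
tcp_rot: [-1.921, -2.486, 0.0]
wrist_force: [0.3, -0.7, -0.1]
finger_gap: 0.0848
grasp_force: 0.0
```

```bash
python3 - <<'E'
from h import *
go('med')
E
```

```text
t 9.825 tcp [422.4 -28.3 228. ] yaw(y) 14.6 tilt [-0.01 -0.  ] gap 0.08482408249149065 F [ 0.3 -0.7 -0.1]
med shift mm [ 0.3 -0.5  0. ]
```

Call:
{"method": "drive_tool", "body": {
  "rows": [
    [[0, 0, 40], [0, 0, 0], -1],
    [[0, 0, 40], [0, 0, 0], -1],
    [[0, 0, 40], [0, 0, 0], -1],
    [[0, 0, 35], [0, 0, 0], -1],
    [[0, 0, 21], [0, 0, 0], -1]
  ]
}}

```text
clock: 10.45
tcp_pos: [0.4223, -0.0285, 0.0503]
tcp_rot: [-1.921, -2.484, 0.001]
wrist_force: [0.5, -1.3, 0.4]
finger_gap: 0.0856
grasp_force: 0.0
```

Call:
{"method": "drive_tool", "body": {
  "rows": [
    [[0, 0, 0], [0, 0, 0], 1],
    [[0, 0, 0], [0, 0, 0], 1],
    [[0, 0, 0], [0, 0, 0], 1],
    [[0, 0, 0], [0, 0, 0], 1],
    [[0, 0, 0], [0, 0, 0], 1]
  ]
}}

```text
clock: 11.08
tcp_pos: [0.4229, -0.0283, 0.0533]
tcp_rot: [1.92, 2.484, 0.002]
wrist_force: [0.4, 0.4, 6.3]
finger_gap: 0.0342
grasp_force: 59.0
```

Call:
{"method": "drive_tool", "body": {
  "rows": [
    [[0, 0, -10], [0, 0, 0], 1],
    [[0, 0, -20], [0, 0, 0], 1],
    [[0, 0, -30], [0, 0, 0], 1],
    [[0, 0, -40], [0, 0, 0], 1],
    [[0, 0, 0], [0, 0, 0], 1]
  ]
}}

```text
clock: 11.7
tcp_pos: [0.4235, -0.0284, 0.1554]
tcp_rot: [1.918, 2.482, 0.004]
wrist_force: [-0.6, -0.2, -1.5]
finger_gap: 0.0344
grasp_force: 59.9
```

```bash
python3 - <<'E'
from h import *
go('m2')
E
```

```text
t 11.7 tcp [423.5 -28.4 155.4] yaw(y) 14.6 tilt [ 0.32 -0.07] gap 0.03437017731243066 F [-0.6 -0.2 -1.5]
m2 shift mm [-30.5 101.8   0.6]
```

Call:
{"method": "drive_tool", "body": {
  "rows": [
    [[-6, 20, 0], [0, 0, 0], 1],
    [[-6, 20, 0], [0, 0, 0], 1],
    [[-6, 21, 0], [0, 0, 0], 1],
    [[-6, 20, 0], [0, 0, 0], 1],
    [[-6, 20, 0], [0, 0, 0], 1]
  ]
}}

```text
clock: 12.32
tcp_pos: [0.5275, -0.0316, 0.1521]
tcp_rot: [-1.921, -2.485, 0.001]
wrist_force: [0.4, 0.1, -1.3]
finger_gap: 0.034
grasp_force: 59.9
```

Call:
{"method": "drive_tool", "body": {
  "rows": [
    [[0, 0, 0], [0, 0, 0], 1],
    [[0, 0, 30], [0, 0, 0], 1],
    [[0, 0, 30], [0, 0, 0], 1],
    [[0, 0, 26], [0, 0, 0], 1],
    [[0, 0, 0], [0, 0, 0], 1]
  ]
}}

```text
clock: 12.95
tcp_pos: [0.5253, -0.0314, 0.065]
tcp_rot: [-1.919, -2.483, 0.003]
wrist_force: [-0.4, -0.3, -0.3]
finger_gap: 0.0343
grasp_force: 60.0
```

Call:
{"method": "drive_tool", "body": {
  "rows": [
    [[0, 0, 1], [0, 0, 0], 1],
    [[0, 0, 1], [0, 0, 0], 1],
    [[0, 0, 0], [0, 0, 0], 1]
  ]
}}

```text
clock: 13.32
tcp_pos: [0.5277, -0.0317, 0.0649]
tcp_rot: [1.921, 2.485, 0.001]
wrist_force: [0.0, -0.6, -0.2]
finger_gap: 0.0344
grasp_force: 60.0
```

```bash
python3 - <<'E'
from h import *
go('m2')
E
```

```text
t 13.325 tcp [527.7 -31.7  64.9] yaw(y) 14.59 tilt [ 0.06 -0.01] gap 0.034447034247909944 F [ 0.  -0.6 -0.2]
m2 shift mm [-1.   1.9  0. ]
```

Call:
{"method": "drive_tool", "body": {
  "rows": [
    [[-1, 1, 0], [0, 0, 0], 1],
    [[0, 0, 1], [0, 0, 0], 1],
    [[0, 0, 1], [0, 0, 0], 1],
    [[0, 0, 1], [0, 0, 0], 1],
    [[0, 0, 0], [0, 0, 0], 1]
  ]
}}

```text
clock: 13.95
tcp_pos: [0.5289, -0.0325, 0.0622]
tcp_rot: [1.921, 2.485, 0.001]
wrist_force: [-3.6, 0.6, 21.0]
finger_gap: 0.0339
grasp_force: 62.1
```

Call:
{"method": "drive_tool", "body": {
  "rows": [
    [[0, 0, -1], [0, 0, 0], 1],
    [[0, 0, 0], [0, 0, 0], 0],
    [[0, 0, 0], [0, 0, 0], -1],
    [[0, 0, 0], [0, 0, 0], -1],
    [[0, 0, -20], [0, 0, 0], -1]
  ]
}}

```text
clock: 14.58
tcp_pos: [0.5277, -0.0323, 0.0815]
tcp_rot: [-1.92, -2.484, 0.002]
wrist_force: [0.3, -0.2, -0.4]
finger_gap: 0.0852
grasp_force: 0.0
```

Call:
{"method": "drive_tool", "body": {
  "rows": [
    [[0, 0, -35], [0, 0, 0], -1],
    [[0, 0, -35], [0, 0, 0], -1],
    [[0, 0, -40], [0, 0, 0], -1],
    [[0, 0, -35], [0, 0, 0], -1],
    [[0, 0, 0], [0, 0, 0], -1]
  ]
}}

```text
clock: 15.2
tcp_pos: [0.5298, -0.0326, 0.2296]
tcp_rot: [1.919, 2.482, 0.003]
wrist_force: [0.0, -0.8, -0.5]
finger_gap: 0.0856
grasp_force: 0.0
```

```bash
python3 - <<'E'
from h import *
go('small','m2'); wr('w4')
im=cv2.imread("pics/w4.png");cv2.imwrite("pics/w4b.png",cv2.resize(im[40:384,100:400],None,fx=1.7,fy=1.7,interpolation=cv2.INTER_CUBIC))
E
```

```text
t 15.2 tcp [529.8 -32.6 229.6] yaw(y) 14.6 tilt [ 0.26 -0.05] gap 0.08557615396696841 F [ 0.  -0.8 -0.5]
small shift mm [121.4 -70.9  -0.5]
m2 shift mm [ 0.4  0.  -0. ]
```

View pics/w4b.png

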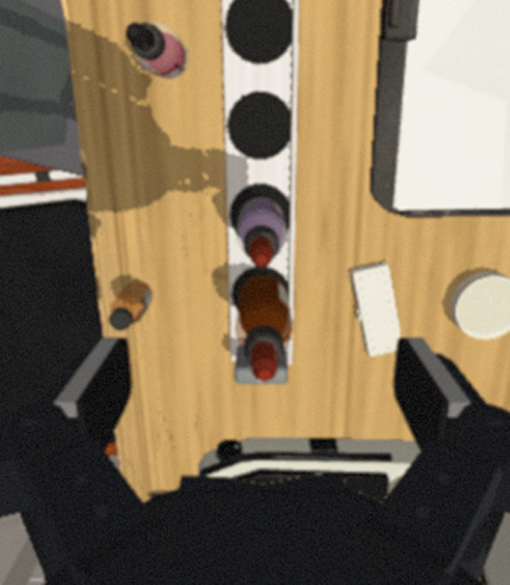

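Large and medium stand on mats 1 and 2, with tips at (264, 362) and (262, 253). I'm rechecking the small bottle and the oil bottle from this view.

```bash
python3 - <<'E'
from h import *
c=lambda x,y:((x+.5)/1.7-.5+100,(y+.5)/1.7-.5+40)
for n,p,z in [('large',(264,362),.136),('med',(262,254),.124),('small',(138,35),.104),('oil',(120,319),.059),('m3',(259,125),.009),('m4',(259,27),.009)]: print(n,atz(wray('w4',c(*p)),z))
E
```

```text
large [ 0.54606303 -0.09207441  0.136     ]
med [ 0.52908383 -0.03139449  0.124     ]
small [0.43450606 0.06569304 0.104     ]
oil [ 0.44288596 -0.12670095  0.059     ]
m3 [0.50961756 0.03595832 0.009     ]
m4 [0.49243306 0.10244548 0.009     ]
```

Call:
{"method": "drive_tool", "body": {
  "rows": [
    [[24, -14, 0], [0, 0, 0], -1],
    [[24, -14, 0], [0, 0, 0], -1],
    [[24, -14, 0], [0, 0, 0], -1],
    [[24, -14, 0], [0, 0, 0], -1],
    [[25, -14, 0], [0, 0, 0], -1]
  ]
}}

```text
clock: 15.88
tcp_pos: [0.429, 0.0676, 0.226]
tcp_rot: [-1.92, -2.484, 0.002]
wrist_force: [0.8, 0.7, -0.3]
finger_gap: 0.0855
grasp_force: 0.0
```

Call:
{"method": "drive_tool", "body": {
  "rows": [
    [[0, 0, 0], [0, 0, 0], -1],
    [[0, 0, 0], [0, 0, 0], -1]
  ]
}}

```text
clock: 16.12
tcp_pos: [0.4305, 0.0669, 0.2267]
tcp_rot: [-1.921, -2.485, 0.001]
wrist_force: [0.2, -1.0, -0.5]
finger_gap: 0.0856
grasp_force: 0.0
```

```bash
python3 - <<'E'
from h import *
go('small')
E
```

```text
t 16.125 tcp [430.5  66.9 226.7] yaw(y) 14.61 tilt [-0.04 -0.01] gap 0.08558042325107704 F [ 0.2 -1.  -0.5]
small shift mm [ 0.1  0.2 -0. ]
```

Call:
{"method": "drive_tool", "body": {
  "rows": [
    [[0, 0, 42], [0, 0, 0], -1],
    [[0, 0, 42], [0, 0, 0], -1],
    [[0, 0, 42], [0, 0, 0], -1],
    [[0, 0, 40], [0, 0, 0], -1],
    [[0, 0, 22], [0, 0, 0], -1]
  ]
}}

```text
clock: 16.75
tcp_pos: [0.4301, 0.0664, 0.0371]
tcp_rot: [-1.921, -2.483, 0.002]
wrist_force: [0.2, -0.6, 0.1]
finger_gap: 0.0852
grasp_force: 0.0
```

Call:
{"method": "drive_tool", "body": {
  "rows": [
    [[0, 0, 0], [0, 0, 0], 1],
    [[0, 0, 0], [0, 0, 0], 1],
    [[0, 0, 0], [0, 0, 0], 1],
    [[0, 0, 0], [0, 0, 0], 1],
    [[0, 0, 0], [0, 0, 0], 1]
  ]
}}

```text
clock: 17.38
tcp_pos: [0.4311, 0.067, 0.0403]
tcp_rot: [1.92, 2.484, 0.002]
wrist_force: [0.3, -0.2, 8.0]
finger_gap: 0.0293
grasp_force: 58.5
```

Call:
{"method": "drive_tool", "body": {
  "rows": [
    [[0, 0, -10], [0, 0, 0], 1],
    [[0, 0, -20], [0, 0, 0], 1],
    [[0, 0, -30], [0, 0, 0], 1],
    [[0, 0, -40], [0, 0, 0], 1],
    [[0, 0, 0], [0, 0, 0], 1]
  ]
}}

```text
clock: 18.0
tcp_pos: [0.4318, 0.0671, 0.1423]
tcp_rot: [1.918, 2.482, 0.006]
wrist_force: [0.2, -0.1, -1.7]
finger_gap: 0.0292
grasp_force: 59.4
```

```bash
python3 - <<'E'
from h import *
go('m3')
E
```

```text
t 18.0 tcp [431.8  67.1 142.3] yaw(y) 14.6 tilt [0.32 0.  ] gap 0.029236347735283386 F [ 0.2 -0.1 -1.7]
m3 shift mm [-51.   69.7   0.4]
```

Call:
{"method": "drive_tool", "body": {
  "rows": [
    [[-10, 14, 0], [0, 0, 0], 1],
    [[-10, 14, 0], [0, 0, 0], 1],
    [[-10, 14, 0], [0, 0, 0], 1],
    [[-10, 14, 0], [0, 0, 0], 1],
    [[-11, 14, 0], [0, 0, 0], 1]
  ]
}}

```text
clock: 18.62
tcp_pos: [0.512, 0.0348, 0.139]
tcp_rot: [-1.921, -2.485, 0.001]
wrist_force: [0.6, 0.7, -1.3]
finger_gap: 0.0297
grasp_force: 59.4
```

Call:
{"method": "drive_tool", "body": {
  "rows": [
    [[0, 0, 0], [0, 0, 0], 1],
    [[0, 0, 30], [0, 0, 0], 1],
    [[0, 0, 30], [0, 0, 0], 1],
    [[0, 0, 26], [0, 0, 0], 1],
    [[0, 0, 0], [0, 0, 0], 1]
  ]
}}

```text
clock: 19.25
tcp_pos: [0.5094, 0.0355, 0.0521]
tcp_rot: [-1.919, -2.483, 0.003]
wrist_force: [-0.1, 0.4, -0.7]
finger_gap: 0.0295
grasp_force: 59.4
```

Call:
{"method": "drive_tool", "body": {
  "rows": [
    [[0, 0, 1], [0, 0, 0], 1],
    [[0, 0, 1], [0, 0, 0], 1],
    [[0, 0, 0], [0, 0, 0], 1]
  ]
}}

```text
clock: 19.62
tcp_pos: [0.5113, 0.0353, 0.0519]
tcp_rot: [1.921, 2.485, 0.001]
wrist_force: [0.3, 0.3, -0.9]
finger_gap: 0.0295
grasp_force: 59.4
```

```bash
python3 - <<'E'
from h import *
go('m3')
E
```

```text
t 19.625 tcp [511.3  35.3  51.9] yaw(y) 14.59 tilt [ 0.06 -0.  ] gap 0.029506159321640187 F [ 0.3  0.3 -0.9]
m3 shift mm [-0.3  0.8  0. ]
```

Call:
{"method": "drive_tool", "body": {
  "rows": [
    [[0, 0, 1], [0, 0, 0], 1],
    [[0, 0, 1], [0, 0, 0], 1],
    [[0, 0, 0], [0, 0, 0], 1]
  ]
}}

```text
clock: 20.0
tcp_pos: [0.511, 0.0353, 0.0493]
tcp_rot: [1.921, 2.486, 0.0]
wrist_force: [-0.1, 0.7, 1.9]
finger_gap: 0.0295
grasp_force: 60.0
```

Call:
{"method": "drive_tool", "body": {
  "rows": [
    [[0, 0, 0], [0, 0, 0], 0],
    [[0, 0, 0], [0, 0, 0], -1],
    [[0, 0, 0], [0, 0, 0], -1],
    [[0, 0, -5], [0, 0, 0], -1],
    [[0, 0, -25], [0, 0, 0], -1]
  ]
}}

```text
clock: 20.62
tcp_pos: [0.5101, 0.0354, 0.0789]
tcp_rot: [-1.92, -2.484, 0.002]
wrist_force: [1.1, -0.0, 0.9]
finger_gap: 0.0857
grasp_force: 0.0
```

Call:
{"method": "drive_tool", "body": {
  "rows": [
    [[0, 0, -40], [0, 0, 0], -1],
    [[0, 0, -40], [0, 0, 0], -1],
    [[0, 0, -40], [0, 0, 0], -1],
    [[0, 0, -30], [0, 0, 0], -1],
    [[0, 0, 0], [0, 0, 0], -1]
  ]
}}

```text
clock: 21.25
tcp_pos: [0.512, 0.0353, 0.2317]
tcp_rot: [1.919, 2.483, 0.004]
wrist_force: [-0.1, -0.3, -0.2]
finger_gap: 0.0856
grasp_force: 0.0
```

Call:
{"method": "drive_tool", "body": {
  "rows": [
    [[-28, -21, 0], [0, 0, 0], -1],
    [[-28, -21, 0], [0, 0, 0], -1],
    [[-28, -21, 0], [0, 0, 0], -1],
    [[-28, -21, 0], [0, 0, 0], -1],
    [[-28, -22, 0], [0, 0, 0], -1]
  ]
}}

```text
clock: 21.88
tcp_pos: [0.4427, -0.1276, 0.2287]
tcp_rot: [-1.921, -2.485, 0.0]
wrist_force: [0.4, -0.8, 0.9]
finger_gap: 0.0855
grasp_force: 0.0
```

Call:
{"method": "drive_tool", "body": {
  "rows": [
    [[0, 0, 0], [0, 0, 0], -1],
    [[0, 0, 0], [0, 0, 0], -1]
  ]
}}

```text
clock: 22.12
tcp_pos: [0.4435, -0.1265, 0.2289]
tcp_rot: [-1.922, -2.484, -0.0]
wrist_force: [0.3, 0.1, -0.4]
finger_gap: 0.0855
grasp_force: 0.0
```

```bash
python3 - <<'E'
from h import *
go('oil'); wr('w5')
im=cv2.imread("pics/w5.png");cv2.imwrite("pics/w5b.png",cv2.resize(im[0:300,100:400],None,fx=2,fy=2,interpolation=cv2.INTER_CUBIC))
E
```

```text
t 22.125 tcp [ 443.5 -126.5  228.9] yaw(y) 14.56 tilt [-0.03  0.03] gap 0.08551636467272504 F [ 0.3  0.1 -0.4]
oil shift mm [-1.1 -0.4 -0. ]
```

View pics/w5b.png

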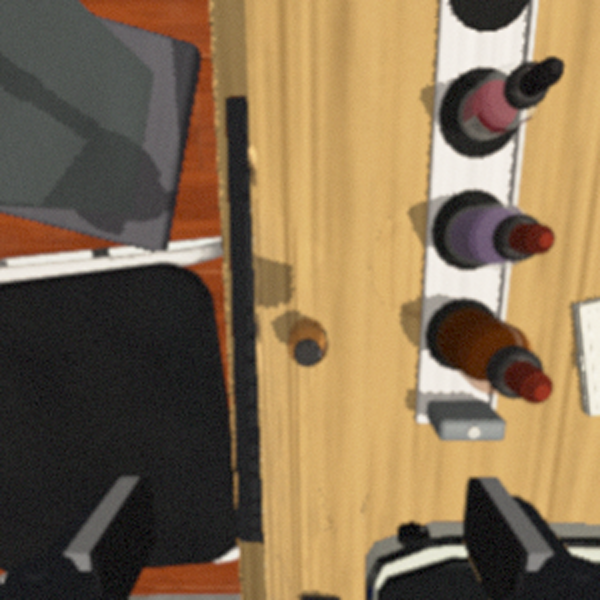

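Three bottles stand on their mats. The oil bottle at (307, 345) is under the gripper.

Call:
{"method": "drive_tool", "body": {
  "rows": [
    [[-1, 0, 40], [0, 0, 0], -1],
    [[0, 0, 40], [0, 0, 0], -1],
    [[0, 0, 40], [0, 0, 0], -1],
    [[0, 0, 40], [0, 0, 0], -1],
    [[0, 0, 0], [0, 0, 0], -1]
  ]
}}

```text
clock: 22.8
tcp_pos: [0.4427, -0.1265, 0.0675]
tcp_rot: [-1.917, -2.483, 0.002]
wrist_force: [0.9, 0.5, 0.6]
finger_gap: 0.0853
grasp_force: 0.0
```

Call:
{"method": "drive_tool", "body": {
  "rows": [
    [[0, 0, 30], [0, 0, 0], -1],
    [[0, 0, 22], [0, 0, 0], -1],
    [[0, 0, 0], [0, 0, 0], -1]
  ]
}}

```text
clock: 23.18
tcp_pos: [0.4441, -0.1275, 0.0177]
tcp_rot: [-1.92, -2.486, 0.0]
wrist_force: [0.9, -0.2, 1.4]
finger_gap: 0.0853
grasp_force: 0.0
```

Call:
{"method": "drive_tool", "body": {
  "rows": [
    [[0, 0, 0], [0, 0, 0], 1],
    [[0, 0, 0], [0, 0, 0], 1],
    [[0, 0, 0], [0, 0, 0], 1],
    [[0, 0, 0], [0, 0, 0], 1],
    [[0, 0, 0], [0, 0, 0], 1]
  ]
}}

```text
clock: 23.8
tcp_pos: [0.4442, -0.128, 0.0179]
tcp_rot: [1.921, 2.485, 0.0]
wrist_force: [-1.3, 0.1, 14.8]
finger_gap: 0.0246
grasp_force: 58.0
```

Call:
{"method": "drive_tool", "body": {
  "rows": [
    [[0, 0, -15], [0, 0, 0], 1],
    [[0, 0, -30], [0, 0, 0], 1],
    [[0, 0, -40], [0, 0, 0], 1],
    [[0, 0, -40], [0, 0, 0], 1],
    [[0, 0, -40], [0, 0, 0], 1]
  ]
}}

```text
clock: 24.42
tcp_pos: [0.4436, -0.1277, 0.1838]
tcp_rot: [-1.921, -2.485, -0.0]
wrist_force: [0.5, 0.3, -0.5]
finger_gap: 0.0244
grasp_force: 58.9
```

Call:
{"method": "drive_tool", "body": {
  "rows": [
    [[0, 0, -30], [0, 0, 0], 1],
    [[0, 0, 0], [0, 0, 0], 1],
    [[0, 0, 0], [0, 0, 0], 1]
  ]
}}

```text
clock: 24.8
tcp_pos: [0.4435, -0.1277, 0.2118]
tcp_rot: [-1.921, -2.485, 0.0]
wrist_force: [0.1, 0.2, -1.7]
finger_gap: 0.0248
grasp_force: 58.9
```

```bash
python3 - <<'E'
from h import *
go('m4')
E
```

```text
t 24.8 tcp [ 443.5 -127.7  211.8] yaw(y) 14.59 tilt [-0.04  0.02] gap 0.024794964717929496 F [ 0.1  0.2 -1.7]
m4 shift mm [210.9 107.    0. ]
```

Call:
{"method": "drive_tool", "body": {
  "rows": [
    [[30, 15, 0], [0, 0, 0], 1],
    [[30, 15, 0], [0, 0, 0], 1],
    [[30, 15, 0], [0, 0, 0], 1],
    [[30, 15, 0], [0, 0, 0], 1],
    [[30, 15, 0], [0, 0, 0], 1]
  ]
}}

```text
clock: 25.42
tcp_pos: [0.4781, 0.0374, 0.211]
tcp_rot: [-1.92, -2.484, 0.002]
wrist_force: [0.7, -0.2, -0.3]
finger_gap: 0.0245
grasp_force: 58.9
```

Call:
{"method": "drive_tool", "body": {
  "rows": [
    [[30, 15, 0], [0, 0, 0], 1],
    [[30, 16, 0], [0, 0, 0], 1],
    [[0, 0, 0], [0, 0, 0], 1],
    [[0, 0, 0], [0, 0, 0], 1]
  ]
}}

```text
clock: 25.92
tcp_pos: [0.4929, 0.1018, 0.2113]
tcp_rot: [-1.92, -2.485, 0.002]
wrist_force: [0.3, 0.2, 0.4]
finger_gap: 0.0247
grasp_force: 58.9
```

Call:
{"method": "drive_tool", "body": {
  "rows": [
    [[0, 0, 40], [0, 0, 0], 1],
    [[0, 0, 40], [0, 0, 0], 1],
    [[0, 0, 40], [0, 0, 0], 1],
    [[0, 0, 40], [0, 0, 0], 1],
    [[0, 0, 0], [0, 0, 0], 1]
  ]
}}

```text
clock: 26.55
tcp_pos: [0.4916, 0.1011, 0.0503]
tcp_rot: [-1.92, -2.481, 0.006]
wrist_force: [0.3, -0.2, 1.0]
finger_gap: 0.0245
grasp_force: 59.0
```

Call:
{"method": "drive_tool", "body": {
  "rows": [
    [[0, 0, 15], [0, 0, 0], 1],
    [[0, 0, 4], [0, 0, 0], 1],
    [[0, 0, 0], [0, 0, 0], 1],
    [[0, 0, 0], [0, 0, 0], 1]
  ]
}}

```text
clock: 27.05
tcp_pos: [0.4939, 0.1022, 0.0338]
tcp_rot: [1.921, 2.485, 0.001]
wrist_force: [0.4, 0.9, -0.8]
finger_gap: 0.0248
grasp_force: 59.0
```

```bash
python3 - <<'E'
from h import *
go('m4')
E
```

```text
t 27.05 tcp [493.9 102.2  33.8] yaw(y) 14.6 tilt [0.05 0.  ] gap 0.02477526617124707 F [ 0.4  0.9 -0.8]
m4 shift mm [1.2 0.3 0. ]
```

Call:
{"method": "drive_tool", "body": {
  "rows": [
    [[1, 0, 2], [0, 0, 0], 1],
    [[0, 0, 2], [0, 0, 0], 1],
    [[0, 0, 1], [0, 0, 0], 1],
    [[0, 0, 0], [0, 0, 0], 1],
    [[0, 0, 0], [0, 0, 0], 1]
  ]
}}

```text
clock: 27.68
tcp_pos: [0.4933, 0.103, 0.0283]
tcp_rot: [-1.921, -2.486, 0.0]
wrist_force: [0.3, -0.6, 0.1]
finger_gap: 0.0248
grasp_force: 59.0
```

Call:
{"method": "drive_tool", "body": {
  "rows": [
    [[0, 0, 1], [0, 0, 0], 1],
    [[0, 0, 0], [0, 0, 0], 1],
    [[0, 0, 0], [0, 0, 0], 1]
  ]
}}

```text
clock: 28.05
tcp_pos: [0.4933, 0.1031, 0.0273]
tcp_rot: [1.921, 2.486, -0.0]
wrist_force: [-1.2, -0.1, -0.8]
finger_gap: 0.0246
grasp_force: 59.0
```

Call:
{"method": "drive_tool", "body": {
  "rows": [
    [[0, 0, 1], [0, 0, 0], 1],
    [[0, 0, 0], [0, 0, 0], 1],
    [[0, 0, 0], [0, 0, 0], 1]
  ]
}}

```text
clock: 28.42
tcp_pos: [0.4934, 0.1031, 0.0269]
tcp_rot: [1.921, 2.485, 0.001]
wrist_force: [-2.9, -0.6, 17.7]
finger_gap: 0.0247
grasp_force: 61.0
```

Contact. I'm releasing, rising and pulling back clear of the cameras.

Call:
{"method": "drive_tool", "body": {
  "rows": [
    [[0, 0, -0.5], [0, 0, 0], 1],
    [[0, 0, 0], [0, 0, 0], 0],
    [[0, 0, 0], [0, 0, 0], -1],
    [[0, 0, 0], [0, 0, 0], -1],
    [[0, 0, -20], [0, 0, 0], -1]
  ]
}}

```text
clock: 29.05
tcp_pos: [0.4925, 0.103, 0.046]
tcp_rot: [-1.92, -2.484, 0.003]
wrist_force: [-1.2, 0.7, -0.1]
finger_gap: 0.0856
grasp_force: 0.0
```

Call:
{"method": "drive_tool", "body": {
  "rows": [
    [[0, 0, -40], [0, 0, 0], -1],
    [[0, 0, -40], [0, 0, 0], -1],
    [[0, 0, -40], [0, 0, 0], -1],
    [[0, 0, -40], [0, 0, 0], -1],
    [[0, 0, -20], [0, 0, 0], -1]
  ]
}}

```text
clock: 29.68
tcp_pos: [0.4938, 0.1031, 0.2289]
tcp_rot: [1.92, 2.484, 0.003]
wrist_force: [1.3, 0.1, -0.8]
finger_gap: 0.0852
grasp_force: 0.0
```

Call:
{"method": "drive_tool", "body": {
  "rows": [
    [[40, -20, 0], [0, 0, 0], -1],
    [[40, -20, 0], [0, 0, 0], -1],
    [[40, -20, 0], [0, 0, 0], -1],
    [[40, -20, 0], [0, 0, 0], -1],
    [[40, -20, 0], [0, 0, 0], -1]
  ]
}}

```text
clock: 30.3
tcp_pos: [0.345, 0.2723, 0.2268]
tcp_rot: [1.922, 2.485, 0.0]
wrist_force: [1.0, -0.4, -0.3]
finger_gap: 0.0853
grasp_force: 0.0
```

Call:
{"method": "drive_tool", "body": {
  "rows": [
    [[40, -20, 0], [0, 0, 0], -1],
    [[40, -20, 0], [0, 0, 0], -1],
    [[40, -20, 0], [0, 0, 0], -1],
    [[40, -20, 0], [0, 0, 0], -1],
    [[40, -20, 0], [0, 0, 0], -1]
  ]
}}

```text
clock: 30.92
tcp_pos: [0.1978, 0.4407, 0.2268]
tcp_rot: [1.921, 2.486, 0.0]
wrist_force: [0.6, -0.2, 0.3]
finger_gap: 0.0856
grasp_force: 0.0
```

Call:
{"method": "drive_tool", "body": {
  "rows": [
    [[0, 0, 0], [0, 0, 0], -1],
    [[0, 0, 0], [0, 0, 0], -1]
  ]
}}

```text
clock: 31.18
tcp_pos: [0.1989, 0.4394, 0.2266]
tcp_rot: [1.92, 2.486, -0.001]
wrist_force: [0.7, -1.3, 0.2]
finger_gap: 0.0856
grasp_force: 0.0
```

```bash
python3 - <<'E'
from h import *
go('m4')
for n,(c,r) in {"scene":(165,140),"top":(148,124)}.items():
    w,h=(200,130) if n=="scene" else (228,150); f=4 if n=="scene" else 3.5
    cv2.imwrite(f"pics/{n}9.png",cv2.resize(capture(n)[r:r+h,c:c+w,::-1],None,fx=f,fy=f,interpolation=cv2.INTER_CUBIC))
E
```

```text
t 31.175 tcp [198.9 439.4 226.6] yaw(y) 14.63 tilt [-0.01 -0.03] gap 0.08564104965642967 F [ 0.7 -1.3  0.2]
m4 shift mm [-3.997e+02  2.005e+02  1.000e-01]
```

View pics/scene9.png

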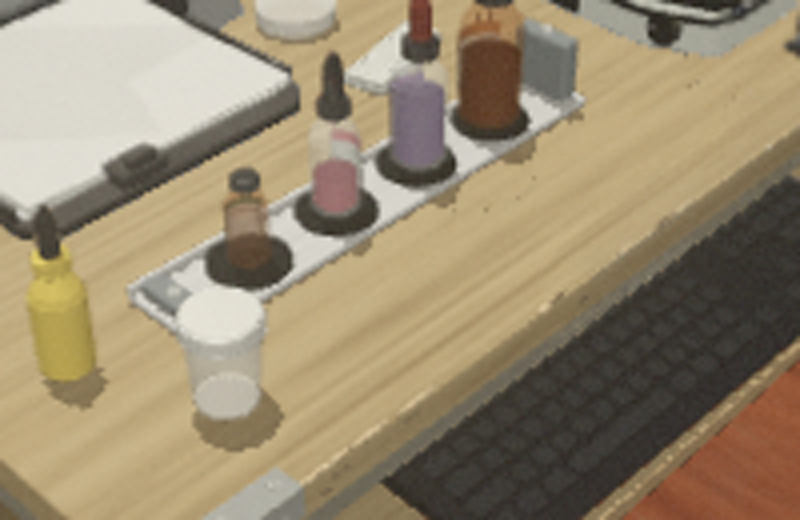

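View pics/top9.png

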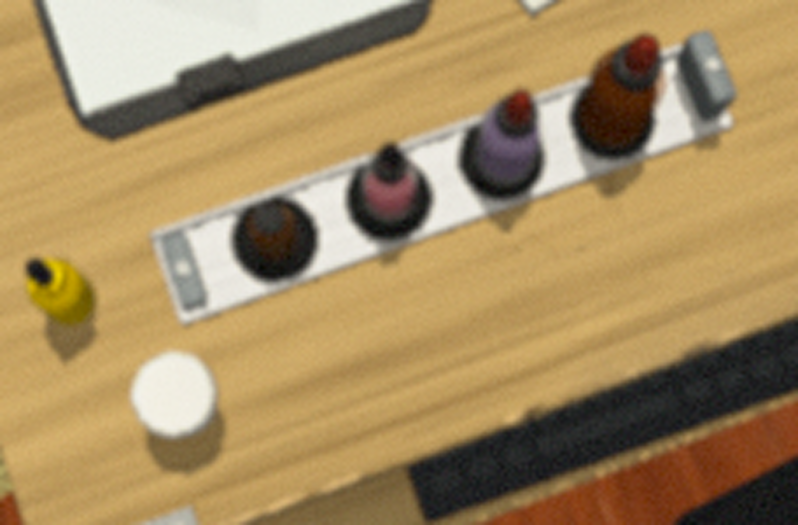

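Both views show all four bottles upright on their mats in the right order, and the cup hasn't moved (lid at (174, 393), as before). One numeric check before I hand it in.

```bash
python3 - <<'E'
from h import *
ok=True
for m,p,z in [('m4',(270,216),.068),('m3',(391,153),.113),('m2',(519,100),.124),('m1',(643,47),.136)]:
    e=np.linalg.norm(atz(ray('top',T(*p)),z)[:2]-B[m]); print(m,round(e*1e3,1)); ok&=e<.0085
if ok: print(close_job())
E
```

```text
m4 1.7
m3 2.2
m2 1.2
m1 1.5
the job is handed in; nothing more can be done
None
```

The job is handed in: all four bottles stand upright in order of height from the tall post, each about 2 mm or less from its mat centre by the last top-camera check; the specimen cup wasn't moved and nothing is held (no verdict was returned).

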